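# Let a hanging anchor head down on a ratchet hoist

## Task

Lower the round steel anchor head that hangs in the small hand hoist onto the pile in the bin below it. Wind the crank up a touch to unhook its pawl, raise the pawl by lifting the crank's grip, and let the crank turn back slowly under the load until the pile carries the head; set it down gently and do not force the pawl or press on the pile. Then let the pawl down, let go of the grip, and leave everything else on the bench where it is.

Things in the scene. Friction and masses are not known exactly. Their poses are not given: they have to be found in the camera images.
- stand: the hand hoist, fixed to the bench, place and yaw vary: grey base plate 250 x 470 x 10 mm. Origin on the bench under the crank axle, z up. There a green round gearbox (84 mm across, 130 high) carries a toothed ratchet sector and above it a level steel crank on a vertical axle. 300 mm along +y stands a mast, 276 mm high; all else is lower than 235 mm.
- bin_mouth (a point): centre of the mouth of the open dark steel bin (150 mm square, rim 80 mm above the bench), 200 mm from the axle along the stand's +y, straight below the hanging head. The pile of 80 mm heads in it stands out of the mouth by 10 to 50 mm: its height is not measured.
- axle (a point): point on the crank's vertical axis, 138 mm above the bench. At the start the grip lies 110 mm from it at the stand-frame angle -2.371 rad (from the stand's x towards its y).
- grip_mid (a point): middle of the crank's upright black grip, 201.5 mm above the bench with the pawl down, 110 mm from the axle: a round sleeve 26 mm in diameter, 39 mm long between two 34 mm flanges, top at 232 mm, spinning freely on its pin. The crank arm's top lies at 165 mm. The grip slides up on the crank and carries the pawl with it.
- crank (a joint): turn of the crank (rad), 0 at the start, growing counter-clockwise seen from above; that lowers the head 45 mm per rad. Negative winds up, stop at -0.22. The load pulls it towards positive with 3.5 to 6.5 N at the grip; little friction. The head meets the pile somewhere between 0.75 and 1.7 rad: there the pull on the grip vanishes and the crank goes no further.
- pawl (a joint): lift of grip and pawl (m): 0 down, 0.016 upper stop; a spring pulls down, 6 N at 0, 10 N at 0.016. Above 0.009 it clears the teeth (8.5 mm high, every 0.236 rad). At the start its toe hooks 3 mm under the lip of the tooth that holds the load and cannot rise: first wind the crank up to about -0.035 to -0.050 rad (4 to 5.5 mm at the grip); further up it climbs a ramp.
- toe: the pawl's hooked steel toe under the grip, 10 mm wide, foot 7 mm long; origin on the ratchet plate's surface, beneath the grip's middle
- carriage: the sliding carriage (1.2 kg, more or less) with the anchor head hanging in it: a brass-coloured disc 80 mm in diameter, 35 mm thick, with seven holes. Origin at the centre of the head's underside, 165 mm above the bench at the start; it moves only straight up and down with the crank.
- spare_head: bystander: loose anchor head, 64 mm across, 30 mm high, standing on the hoist's base plate beside the gearbox; origin under its centre
- bar_block: bystander: loose bar block 120 x 35 x 30 mm; origin under its centre
- tall_head: bystander: loose steel anchor head, 100 mm across, 50 mm high; origin under its centre
- short_block: bystander: loose block 70 x 35 x 30 mm; origin under its centre
- low_head: bystander: loose anchor head, 90 mm across, 30 mm high; origin under its centre
- hammer: bystander: hammer lying on the bench beyond the hoist
- wrench: bystander: wrench lying on the bench

How it is judged:
By the outcome, as a careful person would: the job done as asked, in the order asked, and still so for the second after the job is handed in, with the robot touching nothing.
It also fails if it takes over 67 s, if anything falls off the work surface, if the arm or the gripper's body presses on something with over 40 N, if the wrist force passes 120 N, or if a joint passes its speed limit or range.

## Robot

A 6-joint arm with a two-finger parallel gripper is mounted at the origin on the work surface. World frame = base frame: x ahead of the robot, y to its left, z up, the work surface at z = 0. Lengths are in mm, angles in rad, forces in N, time in s.
With the tool pointing down it reaches from about 250 to 775 mm from the base axis. Payload 4 kg.
Tool frame: the origin (TCP) lies at the very end of the fingers, on their centre line; the grasp point (between the pads) lies 19 mm behind it; z points along the fingers, y is the line along which they close (so a half turn about z gives the same grasp; the last joint's range is limited). The gripper opens to 85 mm and grips with 20 to 120 N. Pads are 22 mm wide; open, the fingers measure 114 mm over their backs; the gripper's body (76 mm by 85 mm) begins 54 mm behind the grasp point. The pads swing forward as they close: fully open they stand 13 mm farther back than shut.
Start: joints at [-1.437, 0.087, 1.371, -0, 1.684, -0.103], TCP at [129.022, -534.669, 231.341] pointing down, gripper open.
Joint ranges: [-3.1, 3.1], [-0.76, 2.03], [0.27, 2.55], [-1.08, 4.22], [0.17, 2.65], [-2.57, 2.57]. Speed limits (rad/s): [2.79, 2.79, 3.14, 3.14, 3.14, 3.14].

## Interface

Orientations are given as a unit quaternion [w, x, y, z].
In Python, from cell import telemetry, snapshot, order gives the robot as it stands.
- The arm moves only by the tool carry_out, never from a script. Its argument "rows" is one flat list of numbers, 6 for each row, row after row: the shift along the world's x, y, z as a fraction of full scale, then the turn, a rotation vector about the world's x, y, z as a fraction of full scale. In form: [dx, dy, dz, rx, ry, rz, dx, dy, dz, rx, ry, rz, ...]. A call has 1 to 20 rows; each row shifts and turns the commanded pose from where the row before left it; what a row does not reach is not made up. Full scale, the value 1, is 0.3 m for a shift and 180 degrees for a turn. A row lasts 1/10 s, in which the tool goes at most 50 mm and 8.59 degrees, less where a joint would pass 70% of its speed; a pose out of reach is approached as far as the arm can. A call with a number of a shift or a turn outside -1 to 1 is refused whole. A call with a gripper value outside its range is refused whole. "gripper" is the opening, from 0 (shut) to 1 (fully open), set as the call begins (left out, the last holds). The fingers move at their own pace and stop on an object; "grip_force" is the grip in N (left out, the last holds). Time passes only in rows, so rows that do not move let the fingers close. It gives the time, the measured TCP pose, the force, the opening and the grip force at its end, in the units of the state.
- telemetry.get_state(): the state, without advancing time (a new reading comes with each control period).
- snapshot(name): name is "side" or "top"; returns a dict with "img" (420x560x3 uint8, red, green, blue), "camera_matrix" (3x3 intrinsics, pixels), "R" (3x3) and "t" (3): a world point X has camera coordinates R X + t. Camera axes: x right, y down, z forward; pixel columns grow to the right and rows downward; lengths in mm; the calibration is good to about 2 mm. A picture is of the moment at which its call begins. There is no depth.
- order.hand_in(): hands the job in; it is judged then, once.
The state is a dict: "t": time; "joint_pos": joint angles; "joint_velocities": joint speeds; "joint_torque": joint torques, N m; "position": TCP position; "tool_rot": TCP orientation; "contact_force": force on the tool from outside, world axes, zero at the start; "moment": the same for the moment, N m; "grip_width": finger opening in mm; "gripper_force": force on a finger pad.
Only numpy, scipy, OpenCV 4.12 (cv2) and the standard library are available. Lean on these libraries where they do the work, as an engineer would, in place of code of your own. Each camera call takes 0.05 s, during which the arm holds its last target. There are 200 camera calls.

## Working session

There is one attempt and no reset: what is moved stays moved. The work goes in short steps, Python scripts to look and compute and a tool call to move; the robot and the scene stay as the last step left them, time stands still between calls to the robot, and variables do not carry over. Pictures are saved under pics/ and viewed, at most 10 in all, crops included, and the job is handed in when it is done.

Besides the shell and the picture viewer there is one more tool, called after "Emit:" as name(argument=value, ...) on one line, values as JSON. carry_out: Moves the arm, as the interface text tells. Its arguments: {"type":"object","properties":{"rows":{"type":"array"},"gripper":{"type":"number"},"grip_force":{"type":"number"}},"required":["rows"]}

```bash
mkdir -p pics
python3 - <<'E'
from cell import telemetry, snapshot
import cv2, pickle
d={}
for n in("top","side"):
    s=snapshot(n); d[n]=s; cv2.imwrite(f"pics/{n}0.png",s["img"][:,:,::-1])
    print(n,s["camera_matrix"],s["R"],s["t"])
pickle.dump(d,open("s0.pkl","wb"))
print(telemetry.get_state())
E
```

```text
top [[456.33665267   0.         277.36231935]
 [  0.         456.33665267 207.37294922]
 [  0.           0.           1.        ]] [[ 0.02230676 -0.99974139 -0.00442252]
 [-0.98610479 -0.02127366 -0.1647567 ]
 [ 0.16462001  0.00803626 -0.98632432]] [ -19.00832995  606.98585042 1703.84220277]
side [[516.39232342   0.         279.52539214]
 [  0.         516.39232342 209.44271994]
 [  0.           0.           1.        ]] [[ 0.95374183 -0.29967884  0.02385599]
 [-0.16260555 -0.58098534 -0.79750578]
 [ 0.25285559  0.75673551 -0.60283946]] [-590.79130647  226.58643943 1630.33742179]
{'t': 0.1, 'joint_pos': array([-1.43712253e+00,  8.78901801e-02,  1.37215965e+00, -1.55544085e-05,
        1.68363725e+00, -1.03095369e-01]), 'joint_velocities': array([-1.21992767e-04, -1.56137133e-03, -1.34147380e-03, -8.07121970e-04,
       -6.81616059e-05,  3.91718723e-04]), 'joint_torque': array([ 1.09049673e-03, -3.53014755e+01, -3.14219391e+01, -2.14222891e-04,
        7.91259954e-03,  1.39201785e-05]), 'position': array([ 128.93867699, -534.18019507,  230.22256225]), 'tool_rot': array([-1.04697069e-03,  9.93000284e-01,  1.18107325e-01, -2.37381644e-05]), 'contact_force': array([-1.09318975,  0.19168218,  0.39468641]), 'moment': array([ 0.02357508,  0.04254889, -0.000265  ]), 'gripper_force': 0.0, 'grip_width': 85.76854696902008}
```

View pics/top0.png

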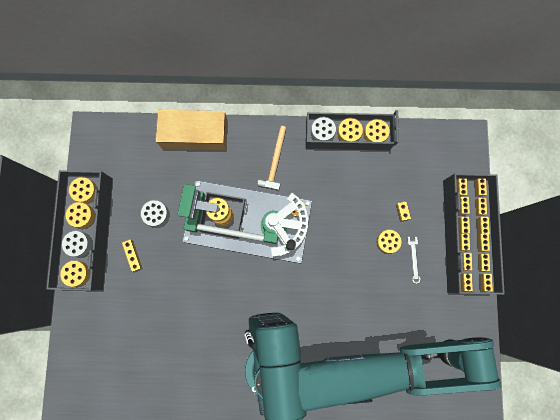

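View pics/side0.png

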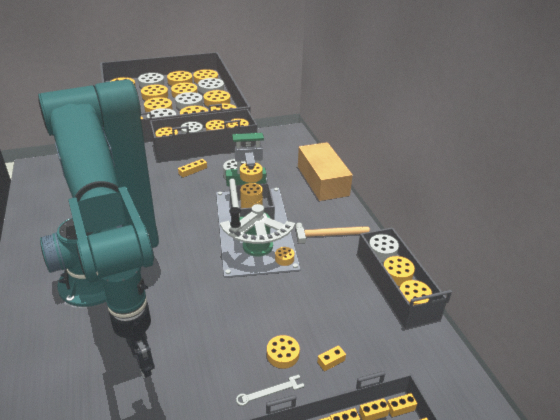

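The top view shows the hoist with its mast at the left (~(190,205)), the gearbox and axle near (272,222) and the black grip near (291,244). In the side view the grip is at about (235,215). I'll enlarge both.

Run:
```python
import cv2,pickle,numpy as np
d=pickle.load(open("s0.pkl","rb"))
a=d["top"]["img"][175:270,175:320,::-1]; b=d["side"]["img"][120:280,205:310,::-1]
cv2.imwrite("pics/c1.png",cv2.resize(a,None,fx=5.5,fy=5.5,interpolation=cv2.INTER_CUBIC))
cv2.imwrite("pics/c2.png",cv2.resize(b,None,fx=3.7,fy=3.7,interpolation=cv2.INTER_CUBIC))
```

```text
(no output)
```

View pics/c1.png

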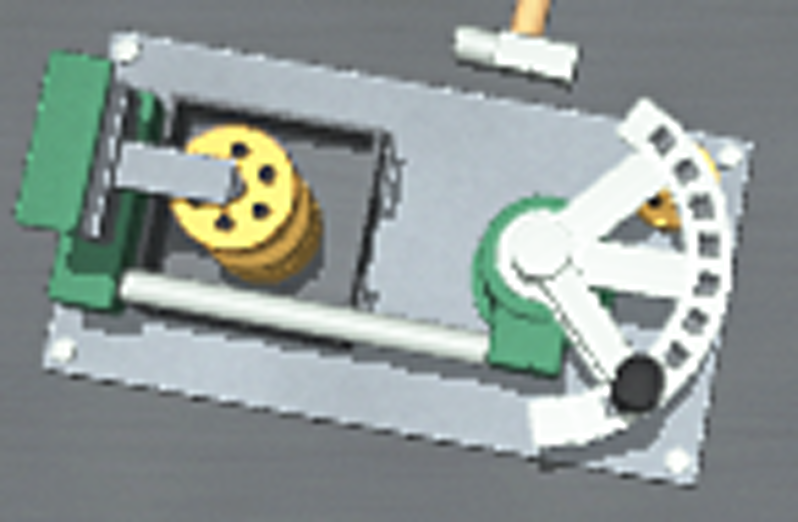

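View pics/c2.png

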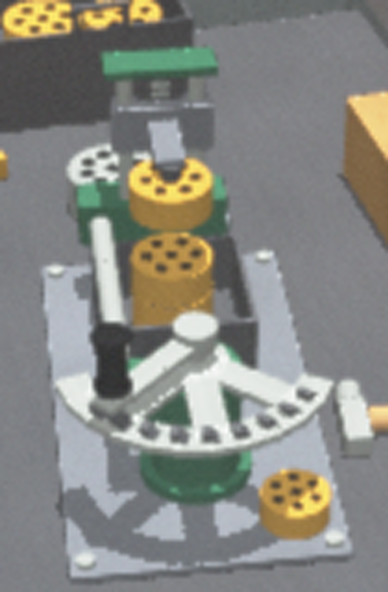

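Top crop: grip top at crop (638,382), axle cap at (541,249), plate corners at (752,143), (692,485) and (43,368). Side crop: grip top at (113,333), grip bottom at (112,395). I'll fit the stand pose to these.

```bash
cat > h.py <<'E'
import numpy as np,pickle
from scipy.optimize import least_squares
from scipy.spatial.transform import Rotation as Ro
d=pickle.load(open("s0.pkl","rb"))
def proj(n,X):
    s=d[n]; c=s["R"]@X+s["t"]; p=s["camera_matrix"]@c; return p[:2]/p[2]
def W(p,v): # stand->world
    c,s=np.cos(p[2]),np.sin(p[2]); return np.array([p[0]+c*v[0]-s*v[1],p[1]+s*v[0]+c*v[1],v[2]])
E
python3 - <<'E'
from h import *
t=lambda u,v:((u+.5)/5.5-.5+175,(v+.5)/5.5-.5+175)
q=lambda u,v:((u+.5)/3.7-.5+205,(v+.5)/3.7-.5+120)
g=(110*np.cos(-2.371),110*np.sin(-2.371))
def f(p):
    o=[("top",(*g,232),t(638,382),1),("top",(0,0,168),t(541,249),.7),("side",(*g,232),q(113,333),1),("side",(*g,171),q(112,395),.6),
    ("top",(125+p[4],p[3]-235,10),t(752,143),.7),("top",(-125+p[4],p[3]-235,10),t(692,485),.7),("top",(-125+p[4],p[3]+235,10),t(43,368),.7),
    ("side",(0,0,168),q(195,328),.5)]
    return np.concatenate([w*(proj(n,W(p,np.array(X,float)))-x) for n,X,x,w in o])
r=least_squares(f,[400,0,-.17,100,0],x_scale=[100,100,.1,100,10])
print(r.x,np.round(r.fun.reshape(-1,2),2))
p=r.x; print("grip",W(p,(*g,201.5)),"axle",W(p,(0,0,138)))
np.save("p.npy",p)
for e in [("top",(*g,232),t(638,382)),("side",(*g,232),q(113,333))]:pass
E
```

```text
[ 5.43064243e+02  7.70981220e+00 -1.55123666e-01  1.05421750e+02
 -1.03690417e+00] [[ 0.28 -0.44]
 [ 0.07 -0.18]
 [-0.67 -0.1 ]
 [ 0.1  -0.69]
 [ 0.16 -0.27]
 [ 0.33  0.18]
 [-0.49  0.06]
 [ 0.11  0.55]]
grip [453.24893831 -55.7977545  201.5       ] axle [543.06424309   7.7098122  138.        ]
```

Fit is good: grip at about (453,-56), axle at about (543,8). The closing line will be tangential to the crank. Moving above the grip.

Emit:
carry_out(rows=[0,0,0.1,0,0,0,0,0,0.1,0,0,0,0.06,0.0885,0,0,0,0.0067,0.06,0.0885,0,0,0,0.0067,0.06,0.0885,0,0,0,0.0067,0.06,0.0885,0,0,0,0.0067,0.06,0.0885,0,0,0,0.0067,0.06,0.0885,0,0,0,0.0067,0.06,0.0885,0,0,0,0.0067,0.06,0.0885,0,0,0,0.0067,0.06,0.0885,0,0,0,0.0067,0.06,0.0885,0,0,0,0.0067,0.06,0.0885,0,0,0,0.0067,0.06,0.0885,0,0,0,0.0067,0.06,0.0885,0,0,0,0.0067,0.06,0.0885,0,0,0,0.0067,0.06,0.0885,0,0,0,0.0067,0.06,0.0885,0,0,0,0.0067,0.06,0.0885,0,0,0,0.0067,0.06,0.0885,0,0,0,0.0067], gripper=1)

```text
t: 2.1
position: [453.4, -55.4, 290.8]
tool_rot: [-0.0, 0.953, 0.303, -0.0]
contact_force: [0.1, -0.0, 0.5]
grip_width: 85.2
gripper_force: 0.0
```

Emit:
carry_out(rows=[0,0,0,0,0,0,0,0,0,0,0,0,0,0,0,0,0,0])

```text
t: 2.4
position: [452.6, -57.4, 291.1]
tool_rot: [0.0, 0.953, 0.303, -0.0]
contact_force: [-0.2, 0.5, 0.4]
grip_width: 85.2
gripper_force: 0.0
```

Emit:
carry_out(rows=[0,0,0.06,0,0,0,0,0,-0.06,0,0,0,0,0,-0.06,0,0,0,0,0,-0.06,0,0,0,0,0,-0.06,0,0,0,0,0,-0.06,0,0,0,0,0,-0.06,0,0,0,0,0,-0.06,0,0,0,0,0,-0.03,0,0,0,0,0,-0.03,0,0,0,0,0,0,0,0,0])

```text
t: 3.5
position: [452.3, -57.1, 164.4]
tool_rot: [-0.0, 0.953, 0.303, -0.001]
contact_force: [-0.3, 1.3, 0.0]
grip_width: 85.4
gripper_force: 0.0
```

Run:
```python
from cell import telemetry, snapshot
import cv2,numpy as np
P=[];F=[]
for i in range(5):
    s=snapshot(("side","top")[i%2]); st=telemetry.get_state(); P.append(st["position"]);F.append(st["contact_force"])
    if i==0: a=s["img"][120:280,195:310,::-1]
    if i==1: b=s["img"][175:270,235:325,::-1]
print(np.mean(P,0),np.std(P,0),np.mean(F,0),np.std(F,0))
a=cv2.resize(a,None,fx=3.5,fy=3.5,interpolation=2); b=cv2.resize(b,(380,400),interpolation=2)
o=np.zeros((560,785,3),np.uint8);o[:,:402]=a[:,:402];o[:400,405:785]=b
cv2.imwrite("pics/g1.png",o)
```

```text
[453.36428336 -57.02807443 166.07243046] [0.28883203 0.06037087 0.39901466] [ 0.03943685 -0.08036109  0.10570942] [0.28183279 0.49616512 0.29693561]
```

View pics/g1.png

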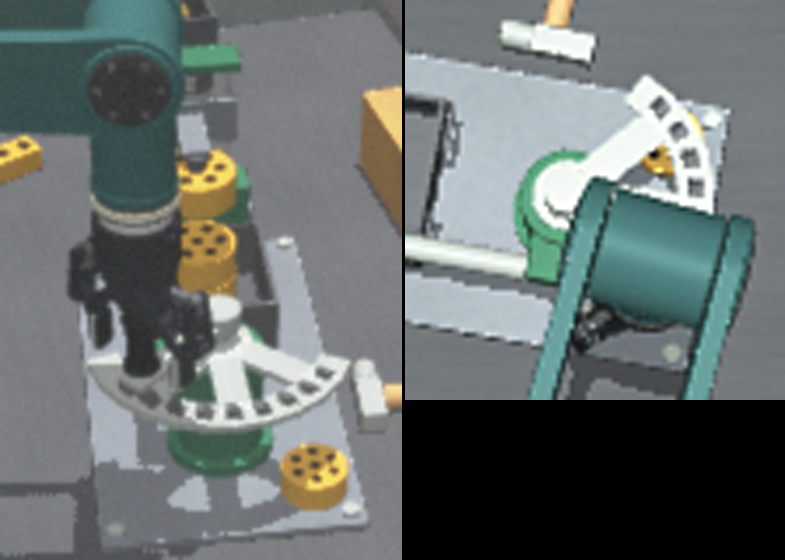

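The view shows the fingers straddling the grip (side crop ~(140,330)), but 17 mm lower than intended because one of my rows had the wrong sign. There is no contact force. Raising by 17 mm, then closing.

Emit:
carry_out(rows=[0,0,0.03,0,0,0,0,0,0.028,0,0,0,0,0,0,0,0,0])

```text
t: 4.05
position: [454.2, -57.0, 185.2]
tool_rot: [0.001, 0.953, 0.303, 0.002]
contact_force: [0.0, 0.3, -0.1]
grip_width: 85.6
gripper_force: 0.0
```

Emit:
carry_out(rows=[0,0,0,0,0,0,0,0,0,0,0,0,0,0,0,0,0,0,0,0,0,0,0,0,0,0,0,0,0,0,0,0,0,0,0,0,0,0,0,0,0,0,0,0,0,0,0,0], gripper=0, grip_force=60)

```text
t: 4.85
position: [452.2, -55.6, 182.7]
tool_rot: [-0.001, 0.953, 0.303, -0.001]
contact_force: [-3.8, 4.9, 3.1]
grip_width: 28.4
gripper_force: 58.1
```

```bash
cat > m.py <<'E'
from cell import telemetry, snapshot
import numpy as np,sys
def meas(n=6):
    P=[];F=[]
    for i in range(n):
        snapshot("side"); st=telemetry.get_state(); P.append(st["position"]);F.append(st["contact_force"])
    P=np.mean(P,0);F=np.mean(F,0); p=np.load("p.npy"); r=P[:2]-p[:2]; R=np.hypot(*r); u=r/R; tg=np.array([-u[1],u[0]])
    print("t",round(st["t"],2),"P",P.round(2),"F",F.round(2),"rad",round(R,2),"ang(stand)",round(np.arctan2(r[1],r[0])-p[2],4),"Frad",round(F[:2]@u,2),"Ftan",round(F[:2]@tg,2),"w",round(st["grip_width"],1),"gf",round(st["gripper_force"],1))
if __name__=="__main__": meas(int(sys.argv[1]) if len(sys.argv)>1 else 6)
E
python3 m.py
```

```text
t 5.15 P [452.2  -55.63 182.75] F [-3.17  3.83  2.79] rad 110.76 ang(stand) -2.3777 Frad 0.41 Ftan -4.96 w 28.4 gf 58.1
```

Gripped: the measured pose gives the true grip centre at (452.2,-55.6), and the arm stiffness is about 2.8 N/mm. Now winding up (clockwise).

Emit:
carry_out(rows=[-0.0028,0.0041,0,0,0,0,-0.0028,0.0041,0,0,0,0,-0.0028,0.0041,0,0,0,0,-0.0028,0.0041,0,0,0,0,0,0,0,0,0,0])

```text
t: 5.65
position: [450.5, -53.3, 182.8]
tool_rot: [0.002, 0.953, 0.303, 0.001]
contact_force: [3.5, -4.6, -0.9]
grip_width: 28.4
gripper_force: 58.5
```

```bash
python3 m.py
```

```text
t 5.95 P [450.55 -53.28 182.82] F [ 2.68 -4.24 -1.28] rad 110.81 ang(stand) -2.4036 Frad 0.1 Ftan 5.01 w 28.8 gf 58.5
```

Load is on the arm now (about 5 N), crank at about -0.026. Another 1.8 mm.

Emit:
carry_out(rows=[-0.0017,0.0025,0,0,0,0,-0.0017,0.0025,0,0,0,0,0,0,0,0,0,0,0,0,0,0,0,0])

```text
t: 6.35
position: [449.5, -51.8, 182.8]
tool_rot: [0.002, 0.953, 0.303, 0.001]
contact_force: [3.0, -4.4, -0.8]
grip_width: 28.6
gripper_force: 58.5
```

```bash
python3 m.py
```

```text
t 6.65 P [449.54 -51.79 182.81] F [ 2.36 -4.22 -1.23] rad 110.85 ang(stand) -2.4198 Frad 0.27 Ftan 4.82 w 28.4 gf 58.5
```

Emit:
carry_out(rows=[0,0,0.006,0,0,0,0,0,0.006,0,0,0,0,0,0.006,0,0,0,0,0,0,0,0,0])

```text
t: 7.05
position: [448.8, -51.4, 186.2]
tool_rot: [0.001, 0.953, 0.303, -0.001]
contact_force: [3.7, -4.0, -8.4]
grip_width: 28.2
gripper_force: 59.0
```

```bash
python3 m.py
```

```text
t 7.35 P [448.79 -51.35 185.95] F [ 4.   -3.81 -8.38] rad 111.25 ang(stand) -2.4268 Frad -1.36 Ftan 5.35 w 28.8 gf 59.0
```

Emit:
carry_out(rows=[0.0013,-0.0019,0.004,0,0,0,0,0,0.007,0,0,0,0,0,0.007,0,0,0,0,0,0.007,0,0,0,0,0,0,0,0,0])

```text
t: 7.85
position: [449.0, -51.8, 193.1]
tool_rot: [0.0, 0.953, 0.303, -0.001]
contact_force: [3.9, -4.1, -10.2]
grip_width: 28.4
gripper_force: 59.1
```

```bash
python3 m.py
```

```text
t 8.15 P [448.96 -51.77 192.82] F [ 4.6  -3.32 -9.86] rad 111.33 ang(stand) -2.4228 Frad -2.12 Ftan 5.27 w 28.0 gf 59.1
```

Pawl is up 10 mm with the spring force as expected. Lifting 3 mm more and estimating the pile height from the first side image.

Emit:
carry_out(rows=[0.002,0.0013,0.005,0,0,0,0,0,0.005,0,0,0,0,0,0,0,0,0])

```text
t: 8.45
position: [449.1, -51.6, 195.6]
tool_rot: [0.0, 0.953, 0.302, -0.002]
contact_force: [3.2, -3.8, -10.1]
grip_width: 28.4
gripper_force: 59.1
```

```bash
python3 m.py
cat > arc.py <<'E'
import numpy as np,sys
# arc.py a0 da n [rad_corr_mm_total]: increments in fractions, command offset 1.9 mm behind along the tangent
p=np.load("p.npy");a0,da,n=float(sys.argv[1]),float(sys.argv[2]),int(sys.argv[3]);rc=float(sys.argv[4]) if len(sys.argv)>4 else 0
a=a0+p[2]+np.linspace(0,da,n+1);u=np.c_[np.cos(a),np.sin(a)];t=np.c_[-u[:,1],u[:,0]]
c=(110+np.linspace(0,rc,n+1))[:,None]*u-1.9*t
print((np.diff(c,axis=0)/300).round(4).tolist())
E
python3 arc.py -2.419 0.6 20
python3 - <<'E'
from h import *
p=np.load("p.npy")
for z in (85,95,105,115,125,131,165,200): 
    x=proj("side",W(p,(0,200,z))); print(z,((x+.5-[205,120])*3.7-.5).round(1))
E
```

```text
t 8.75 P [449.07 -51.59 195.42] F [  3.48  -4.01 -10.82] rad 111.14 ang(stand) -2.4236 Frad -0.8 Ftan 5.25 w 28.6 gf 59.1
[[0.0059, -0.0093], [0.0062, -0.0091], [0.0064, -0.0089], [0.0067, -0.0087], [0.007, -0.0085], [0.0072, -0.0083], [0.0075, -0.0081], [0.0077, -0.0079], [0.0079, -0.0076], [0.0082, -0.0074], [0.0084, -0.0071], [0.0086, -0.0069], [0.0088, -0.0066], [0.009, -0.0064], [0.0092, -0.0061], [0.0093, -0.0058], [0.0095, -0.0055], [0.0097, -0.0052], [0.0098, -0.0049], [0.01, -0.0046]]
85 [172.5 277.6]
95 [172.4 269.3]
105 [172.3 260.9]
115 [172.2 252.5]
125 [172.1 244. ]
131 [172.1 238.9]
165 [171.8 209.6]
200 [171.4 178.7]
```

Pile top is at about z=113–115 (side crop (173,253)), so I expect contact near crank 1.1–1.2 rad. Lowering slowly.

```bash
python3 arc.py -2.4236 0.4 20
```

```text
[[0.0039, -0.0062], [0.004, -0.0062], [0.0041, -0.0061], [0.0042, -0.006], [0.0044, -0.0059], [0.0045, -0.0058], [0.0046, -0.0057], [0.0047, -0.0056], [0.0048, -0.0055], [0.0049, -0.0054], [0.005, -0.0053], [0.0051, -0.0052], [0.0052, -0.0051], [0.0053, -0.005], [0.0054, -0.0049], [0.0055, -0.0048], [0.0056, -0.0047], [0.0057, -0.0046], [0.0058, -0.0045], [0.0059, -0.0044]]
```

Emit:
carry_out(rows=[0.0039,-0.0062,0,0,0,0,0.004,-0.0062,0,0,0,0,0.0041,-0.0061,0,0,0,0,0.0042,-0.006,0,0,0,0,0.0044,-0.0059,0,0,0,0,0.0045,-0.0058,0,0,0,0,0.0046,-0.0057,0,0,0,0,0.0047,-0.0056,0,0,0,0,0.0048,-0.0055,0,0,0,0,0.0049,-0.0054,0,0,0,0])

```text
t: 9.75
position: [463.0, -68.2, 198.6]
tool_rot: [0.0, 0.953, 0.303, 0.0]
contact_force: [2.0, -5.1, -10.3]
grip_width: 28.7
gripper_force: 59.2
```

```bash
python3 m.py 4
```

```text
t 9.95 P [463.25 -68.44 198.65] F [  2.6   -4.72 -11.52] rad 110.32 ang(stand) -2.2246 Frad 1.38 Ftan 5.21 w 28.3 gf 59.2
```

```bash
python3 arc.py -2.2246 0.3 12 0.6
```

```text
[[0.0062, -0.0068], [0.0063, -0.0066], [0.0065, -0.0065], [0.0067, -0.0063], [0.0068, -0.0061], [0.007, -0.006], [0.0071, -0.0058], [0.0073, -0.0056], [0.0074, -0.0054], [0.0076, -0.0053], [0.0077, -0.0051], [0.0078, -0.0049]]
```

Emit:
carry_out(rows=[0.0062,-0.0068,-0.003,0,0,0,0.0063,-0.0066,-0.003,0,0,0,0.0065,-0.0065,-0.003,0,0,0,0.0067,-0.0063,0,0,0,0,0.0068,-0.0061,0,0,0,0,0.007,-0.006,0,0,0,0,0.0071,-0.0058,0,0,0,0,0.0073,-0.0056,0,0,0,0,0.0074,-0.0054,0,0,0,0,0.0076,-0.0053,0,0,0,0,0.0077,-0.0051,0,0,0,0,0.0078,-0.0049,0,0,0,0])

```text
t: 11.15
position: [488.9, -88.4, 196.0]
tool_rot: [-0.001, 0.953, 0.303, 0.001]
contact_force: [5.8, -0.1, -10.4]
grip_width: 28.1
gripper_force: 59.3
```

```bash
python3 m.py 4; python3 arc.py -1.925 0.3 12
```

```text
t 11.35 P [489.17 -88.57 196.03] F [  5.96  -0.47 -10.19] rad 110.34 ang(stand) -1.926 Frad -2.5 Ftan 5.43 w 28.6 gf 59.3
[[0.008, -0.0045], [0.0081, -0.0043], [0.0082, -0.0041], [0.0083, -0.0039], [0.0084, -0.0037], [0.0085, -0.0035], [0.0086, -0.0033], [0.0086, -0.003], [0.0087, -0.0028], [0.0088, -0.0026], [0.0088, -0.0024], [0.0089, -0.0022]]
```

```bash
python3 arc.py -1.926 0.3 14 -0.8
```

```text
[[0.0069, -0.0037], [0.007, -0.0036], [0.0071, -0.0034], [0.0071, -0.0033], [0.0072, -0.0031], [0.0073, -0.0029], [0.0073, -0.0028], [0.0074, -0.0026], [0.0074, -0.0025], [0.0075, -0.0023], [0.0075, -0.0021], [0.0076, -0.002], [0.0076, -0.0018], [0.0076, -0.0017]]
```

Emit:
carry_out(rows=[0.0069,-0.0037,0,0,0,0,0.007,-0.0036,0,0,0,0,0.0071,-0.0034,0,0,0,0,0.0071,-0.0033,0,0,0,0,0.0072,-0.0031,0,0,0,0,0.0073,-0.0029,0,0,0,0,0.0073,-0.0028,0,0,0,0,0.0074,-0.0026,0,0,0,0,0.0074,-0.0025,0,0,0,0,0.0075,-0.0023,0,0,0,0,0.0075,-0.0021,0,0,0,0,0.0076,-0.002,0,0,0,0,0.0076,-0.0018,0,0,0,0,0.0076,-0.0017,0,0,0,0])

```text
t: 12.75
position: [519.5, -99.3, 195.8]
tool_rot: [-0.001, 0.953, 0.303, 0.001]
contact_force: [5.1, -0.3, -10.2]
grip_width: 28.2
gripper_force: 59.3
```

```bash
python3 m.py 4; python3 arc.py -1.626 0.2 14
```

```text
t 12.95 P [519.8  -99.42 195.8 ] F [  5.88   0.86 -10.48] rad 109.62 ang(stand) -1.6295 Frad -2.09 Ftan 5.57 w 28.5 gf 59.3
[[0.0051, -0.0011], [0.0051, -0.0011], [0.0051, -0.001], [0.0052, -0.0009], [0.0052, -0.0009], [0.0052, -0.0008], [0.0052, -0.0007], [0.0052, -0.0006], [0.0052, -0.0006], [0.0052, -0.0005], [0.0052, -0.0004], [0.0052, -0.0003], [0.0052, -0.0003], [0.0052, -0.0002]]
```

Emit:
carry_out(rows=[0.0051,-0.0008,0,0,0,0,0.0051,-0.0008,0,0,0,0,0.0051,-0.0007,0,0,0,0,0.0052,-0.0006,0,0,0,0,0.0052,-0.0006,0,0,0,0,0.0052,-0.0005,0,0,0,0,0.0052,-0.0004,0,0,0,0,0.0052,-0.0004,0,0,0,0,0.0052,-0.0004,0,0,0,0,0.0052,-0.0003,0,0,0,0,0.0052,-0.0003,0,0,0,0,0.0052,-0.0002,0,0,0,0,0.0052,-0.0002,0,0,0,0,0.0052,-0.0001,0,0,0,0])

```text
t: 14.35
position: [541.0, -101.4, 195.7]
tool_rot: [-0.001, 0.953, 0.303, 0.0]
contact_force: [5.4, 1.3, -10.0]
grip_width: 28.3
gripper_force: 59.3
```

```bash
python3 m.py 4; python3 arc.py -1.43 0.2 20
python3 - <<'E'
from cell import snapshot
import cv2
cv2.imwrite("pics/s2.png",cv2.resize(snapshot("side")["img"][110:290,200:340,::-1],None,fx=3.3,fy=3.3,interpolation=2))
E
```

```text
t 14.55 P [ 541.26 -101.42  195.71] F [  5.69   1.41 -10.24] rad 109.14 ang(stand) -1.4322 Frad -1.51 Ftan 5.66 w 28.2 gf 59.3
[[0.0037, -0.0001], [0.0037, -0.0001], [0.0037, -0.0], [0.0037, 0.0], [0.0037, 0.0], [0.0037, 0.0001], [0.0037, 0.0001], [0.0037, 0.0002], [0.0037, 0.0002], [0.0037, 0.0002], [0.0037, 0.0003], [0.0037, 0.0003], [0.0037, 0.0003], [0.0036, 0.0004], [0.0036, 0.0004], [0.0036, 0.0005], [0.0036, 0.0005], [0.0036, 0.0005], [0.0036, 0.0006], [0.0036, 0.0006]]
```

View pics/s2.png

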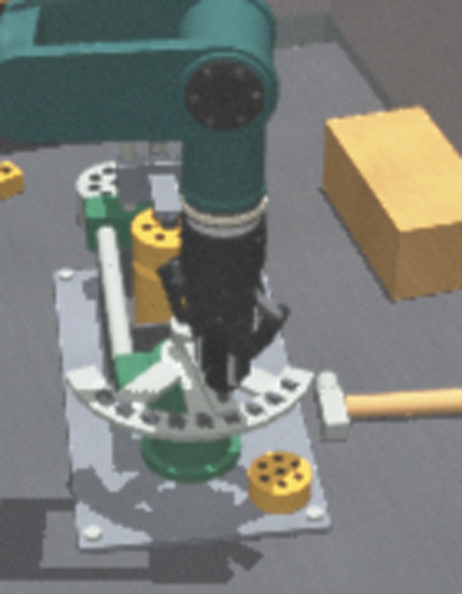

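The head (side crop ~(150,235)) is now just above the pile (~(150,270)). Continuing in 2.7 mm grip steps with a force check each time.

Emit:
carry_out(rows=[0.003,0.0003,0,0,0,0,0.003,0.0003,0,0,0,0,0.003,0.0003,0,0,0,0,0,0,0,0,0,0])

```text
t: 15.0
position: [543.8, -101.4, 195.8]
tool_rot: [-0.001, 0.953, 0.303, 0.0]
contact_force: [4.9, 0.3, -11.8]
grip_width: 28.2
gripper_force: 59.3
```

```bash
python3 m.py 3
```

```text
t 15.15 P [ 543.76 -101.4   195.78] F [  5.13   0.74 -11.21] rad 109.11 ang(stand) -1.4093 Frad -0.71 Ftan 5.13 w 28.0 gf 59.3
```

Emit:
carry_out(rows=[0.003,0.0002,0,0,0,0,0.003,0.0002,0,0,0,0,0.003,0.0002,0,0,0,0,0,0,0,0,0,0])

```text
t: 15.55
position: [546.4, -101.3, 195.8]
tool_rot: [-0.001, 0.953, 0.303, 0.0]
contact_force: [5.5, 1.9, -10.6]
grip_width: 28.3
gripper_force: 59.3
```

Emit:
carry_out(rows=[0.003,0.0003,0,0,0,0,0.003,0.0003,0,0,0,0,0.003,0.0003,0,0,0,0,0,0,0,0,0,0])

```text
t: 15.95
position: [549.1, -101.1, 195.8]
tool_rot: [-0.0, 0.953, 0.303, 0.0]
contact_force: [4.8, 0.8, -11.0]
grip_width: 28.3
gripper_force: 59.3
```

Emit:
carry_out(rows=[0.003,0.0004,0,0,0,0,0.003,0.0004,0,0,0,0,0.003,0.0004,0,0,0,0,0,0,0,0,0,0])

```text
t: 16.35
position: [551.7, -100.9, 195.8]
tool_rot: [-0.0, 0.953, 0.303, 0.0]
contact_force: [4.5, 1.3, -10.8]
grip_width: 28.2
gripper_force: 59.3
```

Emit:
carry_out(rows=[0.003,0.0005,0,0,0,0,0.003,0.0005,0,0,0,0,0.003,0.0005,0,0,0,0,0,0,0,0,0,0])

```text
t: 16.75
position: [554.4, -100.6, 195.9]
tool_rot: [-0.0, 0.953, 0.303, 0.0]
contact_force: [5.0, 0.9, -10.5]
grip_width: 28.8
gripper_force: 59.3
```

Emit:
carry_out(rows=[0.003,0.0005,0,0,0,0,0.003,0.0005,0,0,0,0,0.003,0.0005,0,0,0,0,0,0,0,0,0,0])

```text
t: 17.15
position: [557.1, -100.3, 195.9]
tool_rot: [-0.0, 0.953, 0.303, 0.0]
contact_force: [5.1, 2.0, -11.6]
grip_width: 28.5
gripper_force: 59.3
```

Emit:
carry_out(rows=[0.003,0.0006,0,0,0,0,0.003,0.0006,0,0,0,0,0.003,0.0006,0,0,0,0,0,0,0,0,0,0])

```text
t: 17.55
position: [559.8, -99.8, 195.9]
tool_rot: [0.0, 0.953, 0.303, 0.0]
contact_force: [4.8, 2.0, -10.1]
grip_width: 28.7
gripper_force: 59.3
```

Emit:
carry_out(rows=[0.003,0.0006,0,0,0,0,0.003,0.0006,0,0,0,0,0.003,0.0006,0,0,0,0,0,0,0,0,0,0])

```text
t: 17.95
position: [562.5, -99.3, 195.9]
tool_rot: [0.0, 0.953, 0.303, 0.0]
contact_force: [5.2, 1.9, -11.2]
grip_width: 28.6
gripper_force: 59.3
```

Emit:
carry_out(rows=[0.003,0.0007,0,0,0,0,0.003,0.0007,0,0,0,0,0.003,0.0007,0,0,0,0,0,0,0,0,0,0])

```text
t: 18.35
position: [565.2, -98.7, 195.9]
tool_rot: [0.0, 0.953, 0.303, 0.0]
contact_force: [5.8, -0.1, -11.1]
grip_width: 28.3
gripper_force: 59.3
```

Emit:
carry_out(rows=[0.003,0.0008,0,0,0,0,0.003,0.0008,0,0,0,0,0.003,0.0008,0,0,0,0,0,0,0,0,0,0])

```text
t: 18.75
position: [567.1, -98.2, 195.6]
tool_rot: [-0.0, 0.953, 0.303, -0.001]
contact_force: [1.7, 0.6, -10.8]
grip_width: 28.2
gripper_force: 59.3
```

The pull is vanishing, so this is contact with the pile. Half a millimetre more, then measure.

Emit:
carry_out(rows=[0.0015,0.0004,0,0,0,0,0,0,0,0,0,0])

```text
t: 18.95
position: [567.4, -98.0, 195.6]
tool_rot: [-0.0, 0.953, 0.303, -0.001]
contact_force: [0.7, 0.3, -10.1]
grip_width: 28.5
gripper_force: 59.3
```

```bash
python3 m.py 6
python3 - <<'E'
from cell import snapshot
import cv2
cv2.imwrite("pics/s3.png",cv2.resize(snapshot("side")["img"][140:250,210:310,::-1],None,fx=5,fy=5,interpolation=2))
E
```

```text
t 19.25 P [567.54 -97.97 195.71] F [ -0.31   0.21 -10.99] rad 108.48 ang(stand) -1.1881 Frad -0.27 Ftan -0.25 w 28.3 gf 59.4
```

View pics/s3.png

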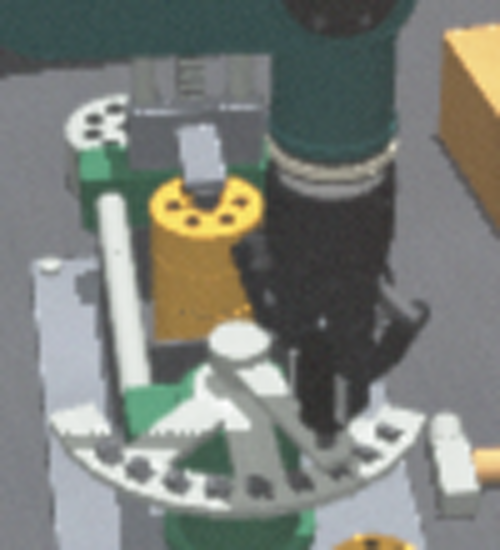

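The head sits on the pile (head and pile touching, crop ~(205,250)) and the tangential pull is gone. Lowering the pawl now, step by step.

Emit:
carry_out(rows=[0,0,-0.004,0,0,0,0,0,-0.004,0,0,0,0,0,-0.004,0,0,0,0,0,0,0,0,0])

```text
t: 19.7
position: [567.9, -97.9, 192.1]
tool_rot: [-0.0, 0.953, 0.303, -0.0]
contact_force: [-2.3, 0.7, -9.4]
grip_width: 28.6
gripper_force: 59.4
```

```bash
python3 m.py 5
python3 - <<'E'
import numpy as np
from scipy.optimize import least_squares
q=np.array([(452.2,-55.63),(449.54,-51.79),(449.07,-51.59),(463.25,-68.44),(489.17,-88.57),(519.8,-99.42),(541.26,-101.42),(554.4,-100.6),(567.54,-97.97)])
r=least_squares(lambda c:np.hypot(*(q-c[:2]).T)-110,[543,8]); c=r.x
a=np.unwrap(np.arctan2(*(q-c)[:,::-1].T)); print(c,r.fun.round(2),(a-a[0]).round(4))
E
```

```text
t 19.95 P [567.95 -97.86 192.35] F [-2.46  0.29 -9.87] rad 108.47 ang(stand) -1.1842 Frad -0.85 Ftan -2.32 w 28.4 gf 59.4
[541.34498947   8.61714227] [-0.12 -0.1   0.18 -0.29  0.31  0.16  0.04 -0.01 -0.24] [ 0.     -0.0425 -0.0464  0.1542  0.4536  0.7495  0.9455  1.0653  1.1873]
```

Emit:
carry_out(rows=[-0.0026,-0.0006,-0.003,0,0,0,0,0,-0.003,0,0,0,0,0,0,0,0,0])

```text
t: 20.25
position: [567.7, -98.0, 191.0]
tool_rot: [0.0, 0.953, 0.303, 0.001]
contact_force: [-1.0, 1.1, -8.8]
grip_width: 28.7
gripper_force: 59.4
```

```bash
python3 m.py 5
```

```text
t 20.5 P [567.68 -98.01 190.96] F [-0.41  0.68 -8.07] rad 108.55 ang(stand) -1.1869 Frad -0.76 Ftan -0.24 w 28.4 gf 59.4
```

Emit:
carry_out(rows=[0,0,-0.003,0,0,0,0,0,-0.002,0,0,0,0,0,0,0,0,0])

```text
t: 20.8
position: [567.9, -98.0, 190.7]
tool_rot: [0.001, 0.953, 0.303, 0.001]
contact_force: [-2.2, 1.7, -0.6]
grip_width: 28.3
gripper_force: 59.7
```

```bash
python3 m.py 5
```

```text
t 21.05 P [567.9  -98.09 190.66] F [-2.43  1.87  1.41] rad 108.67 ang(stand) -1.1851 Frad -2.38 Ftan -1.94 w 28.5 gf 59.8
```

The pawl has landed on a tooth (hard stop at about 8 mm lift, spring load taken over). Relieving the residual forces, then letting go.

Emit:
carry_out(rows=[-0.003,0.002,0.001,0,0,0,0,0,0,0,0,0,0,0,0,0,0,0])

```text
t: 21.35
position: [567.5, -98.0, 190.6]
tool_rot: [0.001, 0.953, 0.303, 0.001]
contact_force: [1.5, 0.3, 3.7]
grip_width: 28.2
gripper_force: 59.7
```

```bash
python3 m.py 5
```

```text
t 21.6 P [567.41 -97.94 190.57] F [ 1.16 -0.15  5.52] rad 108.41 ang(stand) -1.1891 Frad 0.41 Ftan 1.1 w 28.1 gf 59.7
```

Emit:
carry_out(rows=[0.001,0,0.003,0,0,0,0,0,0,0,0,0])

```text
t: 21.8
position: [567.3, -97.9, 190.6]
tool_rot: [0.001, 0.953, 0.303, 0.001]
contact_force: [2.2, -0.9, 4.5]
grip_width: 28.7
gripper_force: 59.5
```

```bash
python3 m.py 6
```

```text
t 22.1 P [567.23 -97.83 190.6 ] F [ 2.31 -1.01  4.57] rad 108.27 ang(stand) -1.1906 Frad 1.5 Ftan 2.03 w 28.2 gf 59.5
```

Emit:
carry_out(rows=[0.003,-0.001,0.003,0,0,0,0,0,0,0,0,0])

```text
t: 22.3
position: [567.3, -97.8, 190.7]
tool_rot: [-0.0, 0.953, 0.303, -0.001]
contact_force: [1.2, -1.0, 3.0]
grip_width: 28.8
gripper_force: 59.5
```

```bash
python3 m.py 6
```

```text
t 22.6 P [567.34 -97.78 190.67] F [ 1.22 -1.83  1.41] rad 108.25 ang(stand) -1.1895 Frad 2.05 Ftan 0.78 w 28.4 gf 59.5
```

Emit:
carry_out(rows=[0.0015,-0.002,0,0,0,0,0,0,0,0,0,0])

```text
t: 22.8
position: [567.6, -98.0, 190.7]
tool_rot: [-0.001, 0.953, 0.303, -0.001]
contact_force: [-0.4, 0.4, 1.8]
grip_width: 28.1
gripper_force: 59.5
```

Emit:
carry_out(rows=[0,0,0,0,0,0,0,0,0,0,0,0,0,0,0,0,0,0,0,0,0,0,0,0,0,0,0,0,0,0,0,0,0,0,0,0], gripper=1)

```text
t: 23.4
position: [568.1, -98.3, 191.2]
tool_rot: [0.0, 0.953, 0.303, 0.0]
contact_force: [-0.0, 0.5, 0.2]
grip_width: 85.0
gripper_force: 0.0
```

```bash
python3 m.py 4
python3 - <<'E'
from cell import snapshot
import cv2
cv2.imwrite("pics/s4.png",cv2.resize(snapshot("side")["img"][140:250,210:310,::-1],None,fx=5,fy=5,interpolation=2))
E
```

```text
t 23.6 P [568.11 -98.34 191.15] F [-0.09  0.05  0.29] rad 108.97 ang(stand) -1.1837 Frad -0.06 Ftan -0.08 w 85.6 gf 0.0
```

View pics/s4.png

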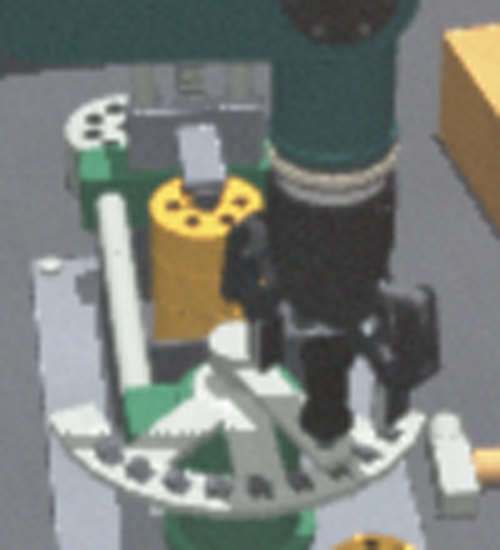

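The fingers are clear of the grip and the head is unmoved. Retreating upward and aside, then checking.

Emit:
carry_out(rows=[0,0,0.02,0,0,0,0,0,0.04,0,0,0,0,0,0.06,0,0,0,0,0,0.06,0,0,0,0,0,0.06,0,0,0,0,0,0.06,0,0,0,0,0,0.06,0,0,0,0,0,0.04,0,0,0,-0.05,-0.08,0,0,0,0,-0.05,-0.08,0,0,0,0,-0.05,-0.08,0,0,0,0,-0.05,-0.08,0,0,0,0,-0.05,-0.08,0,0,0,0,-0.05,-0.08,0,0,0,0,-0.05,-0.08,0,0,0,0,-0.05,-0.08,0,0,0,0,0,0,0,0,0,0,0,0,0,0,0,0])

```text
t: 25.45
position: [448.0, -290.6, 311.6]
tool_rot: [0.0, 0.953, 0.302, 0.0]
contact_force: [0.2, 0.0, -0.1]
grip_width: 85.5
gripper_force: 0.0
```

Run:
```python
from cell import snapshot,telemetry
import cv2,numpy as np
s=snapshot("side");a=s["img"][130:270,200:320,::-1];t=snapshot("top");b=t["img"][175:270,175:320,::-1]
a=cv2.resize(a,(400,467),interpolation=2);b=cv2.resize(b,(395,259),interpolation=2)
o=np.zeros((467,800,3),np.uint8);o[:,:400]=a;o[:259,405:]=b
cv2.imwrite("pics/s5.png",o); print(telemetry.get_state()["contact_force"])
```

```text
[0.72870054 0.06195062 0.41894218]
```

View pics/s5.png

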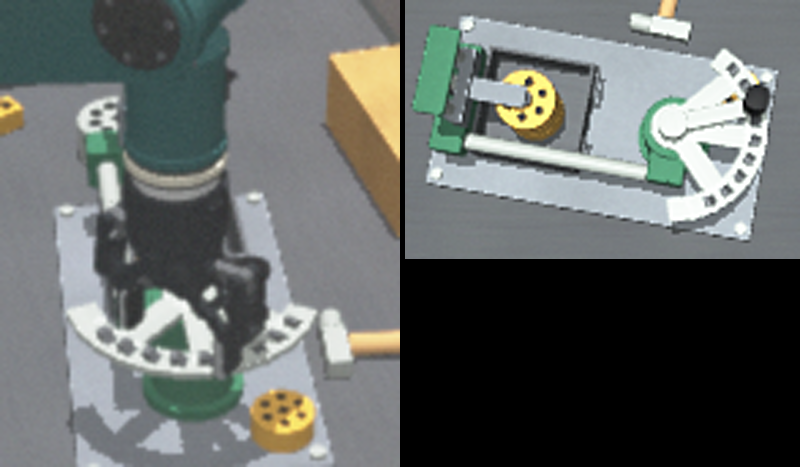

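The top inset shows the black grip at (757,98), near the sector's end, and the head over the pile. Checking numerically whether the crank moved.

Run:
```python
from h import *
p=np.load("p.npy"); p[:2]=541.34,8.62
for a in (1.1,1.19,1.3,1.4,1.5,1.6):
  for z in (232,240):
    g=(110*np.cos(-2.371+a),110*np.sin(-2.371+a),z); x=proj("top",W(p,g)); print(a,z,x.round(1),((x+.5-175)*[395/145,259/95]-.5+[405,0]).round(0))
from cell import snapshot
im=snapshot("top")["img"]; r=im[195:235,280:320].sum(2)<110; ys,xs=np.nonzero(r); print("dark centroid",xs.mean()+280,ys.mean()+195,len(xs))
```

```text
1.1 232 [304.3 213.6] [758. 106.]
1.1 240 [304.5 213.3] [759. 105.]
1.19 232 [303.8 210.8] [757.  98.]
1.19 240 [304.  210.4] [757.  97.]
1.3 232 [302.9 207.5] [754.  89.]
1.3 240 [303.  207.1] [755.  88.]
1.4 232 [301.7 204.5] [751.  81.]
1.4 240 [301.8 204.1] [751.  80.]
1.5 232 [300.2 201.7] [747.  74.]
1.5 240 [300.3 201.3] [747.  73.]
1.6 232 [298.5 199.1] [742.  67.]
1.6 240 [298.6 198.7] [742.  65.]
dark centroid 301.54545454545456 214.4090909090909 22
```

The crank stayed at 1.19 rad, with the head on the pile, the pawl resting on its tooth and the arm clear. Handing in.

```bash
python3 -c "
from cell import order
print(order.hand_in())"
```

```text
the job is handed in; nothing more can be done
None
```

The anchor head is resting on the pile (crank at about 1.19 rad), the grip is released and the arm is clear; the pawl came down onto a tooth and sits about 8 mm up, not fully at 0, and the job is handed in without a verdict shown.

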